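# Change the blanks in the spring-jaw holder and lock the hold-down bar

### The arm

A 7-joint arm with a two-finger parallel gripper is mounted at the origin on a cart in front of the work surface, level with it; the furniture and walls round the work are solid. World frame = base frame: x ahead of the robot, y to its left, z up, the work surface at z = 0. Lengths are in m, angles in rad, forces in N, time in s.
With the tool pointing down it reaches from about 0.425 to 0.925 m from the base axis. Payload 6.8 kg.
Tool frame: the origin (TCP) lies on the centre line of the jaws, within the pads' length; the fingertips stand bot.tip_reach ahead of it and the grasp point (between the pads) lies 3 mm ahead of it (bot.tip_reach is the distance from the TCP to the fingertips, in m); z points along the fingers, y is the line along which they close (so a half turn about z gives the same grasp; the last joint's range is limited). The gripper opens to 85 mm and grips with 20 to 120 N. Pads are 22 mm wide; open, the fingers measure 114 mm over their backs; the gripper's body (76 mm by 85 mm) begins 54 mm behind the grasp point. The pads swing forward as they close: fully open they stand 13 mm farther back than shut.
Start: joints at [1.094, 0.477, 0.022, 1.555, -0.011, 1.109, -0.083], TCP at [0.243, -0.63, 0.253] pointing down, gripper open.
Joint ranges: [-2.96, 2.96], [-0.34, 2.1], [-1.41, 1.46], [0.24, 2.44], [-1.37, 4.51], [0.17, 1.92], [-2.96, 2.96]. Speed limits (rad/s): [2.39, 2.39, 3.14, 3.14, 3.14, 3.14, 3.14].

### API

Orientations are given as a unit quaternion [w, x, y, z].
In Python, from station import bot gives the robot as it stands.
- The arm moves only by the tool jog_arm, never from a script. Its argument "deltas" is a list of rows, each a list of 7 numbers: the shift along the world's x, y, z in m, then the turn, a rotation vector about the world's x, y, z in rad, then the opening, from 0 (shut) to 1 (fully open). In form: [[x, y, z, rx, ry, rz, grip], ...]. A call has 1 to 10 rows; each row shifts and turns the commanded pose from where the row before left it; what a row does not reach is not made up. A row lasts 1/10 s, in which the tool goes at most 50 mm and 8.59 degrees, less where a joint would pass 70% of its speed; a pose out of reach is approached as far as the arm can. A call with a gripper value outside its range is refused whole. The fingers move at their own pace and stop on an object; "newtons" is the grip in N (left out, the last holds). Time passes only in rows, so rows that do not move let the fingers close. It gives the time, the measured TCP pose, the force, the opening and the grip force at its end, in the units of the state.
- bot.get_obs(): the state, without advancing time (a new reading comes with each control period).
- bot.read_camera(name): name is "side" or "top"; returns a dict with "img" (480x640x3 uint8, red, green, blue), "K" (3x3 intrinsics, pixels), "dist_coeffs" ([k1, k2, p1, p2, k3] as OpenCV has them; the pictures are not rectified), "eye" and "attitude" of the camera in the world. Camera axes: x right, y down, z forward; pixel columns grow to the right and rows downward; lengths in m; the calibration is good to about 2 mm. A picture is of the moment at which its call begins. There is no depth.
- bot.hand_in(): hands the job in; it is judged then, once.
The state is a dict: "t": time; "q": joint angles; "joint_vel": joint speeds; "joint_torque": joint torques, N m; "eef_pos": TCP position; "tool_rot": TCP orientation; "contact_force": force on the tool from outside, world axes, zero at the start; "torque": the same for the moment, N m; "gripper_width": opening from 0.0 (shut) to 1.0 (fully open); "grasp_force": force on a finger pad.
Only numpy, scipy, OpenCV 4.12 (cv2) and the standard library are available. Lean on these libraries where they do the work, as an engineer would, in place of code of your own. Each camera call takes 0.05 s, during which the arm holds its last target. There are 200 camera calls.

### The job

Swing the holder's hold-down bar fully open, take the finished cherry blank out of it and lay it flat in the wooden tray. Then load every blank lying on the bench, one to a lane: hold the lane's spring jaw back (the end of the blank can push it), lay the blank flat on the bed and let the jaw spring forward to trap it against the back stop. When all are in, swing the bar back over centre until it lies fully down on them; leave the other things on the bench where they are.

Things in the scene. Friction and masses are not known exactly. Their poses are not given: they have to be found in the camera images.
- hold_down (a joint): swing of the hold-down (toggle) bar, rad: 0 = down on 19 mm blanks (0.014 on 20 mm ones, -0.03 on an empty bed), 1.75 = fully open, standing up. A 14 mm press bar across all lanes on two side arms outside them, 70 mm from the hinge, with a handle on top. Over-centre by its heavy handle (0.36 kg): let go below 1.0 rad it falls shut, above 1.15 rad it falls fully open and stays; about 3 N at the handle moves it
- hold_down_grip (a point): centre of the hold-down's handle: a round dark steel bar 16 mm thick, 76 mm long along the holder's y, 60 mm free between its two 8 mm posts, 50 mm from the press bar and (bar down) above it, 92 mm over the bench. At joint 0 it is 70 mm towards the holder's -x from the hinge line and 50 mm above it; opening swings it over towards the holder's +x
- hold_down_hinge (a point): middle of the hold-down's hinge line, which runs along the holder's y, 42 mm over the bench, 45 mm behind the back stops' faces; only air between the two side brackets; fully open, the press bar stands 57 mm behind those faces, 111 mm over the bench. Axes are the holder's: x away from the robot along the lanes, y to the left, z up; a positive joint angle turns about +y
- lane_0 (a point): left lane: point on its centre line, on the front face of its back stop, at the top of the bed rails (16 mm over the bench, 8 mm over the board). x runs along the lane away from the robot, y left, z up. The blank lies to -x. Stop: 44 mm wide, 14 mm thick, 14 mm above the rails, with cheeks as high, 31 mm apart, reaching 15 mm forward; free above and behind. Lanes 65 mm apart
- jaw_0 (a joint): spring jaw of the left lane, m: 0 = fully forward (its flat face 108 mm in front of the back stop), grows to 0.040 as it is pushed back towards the robot, along the lane's -x. Wooden block 34 mm wide, 12 mm thick, its top 40 mm above the rails; spring 3 N at 0, 7.5 N at 0.030
- lane_1 (a point): middle lane: point on its centre line, on the front face of its back stop, at the top of the bed rails (16 mm over the bench, 8 mm over the board). x runs along the lane away from the robot, y left, z up. The blank lies to -x. Stop: 44 mm wide, 14 mm thick, 14 mm above the rails, with cheeks as high, 31 mm apart, reaching 15 mm forward; free above and behind. Lanes 65 mm apart
- jaw_1 (a joint): spring jaw of the middle lane, m: 0 = fully forward (its flat face 108 mm in front of the back stop), grows to 0.040 as it is pushed back towards the robot, along the lane's -x. Wooden block 34 mm wide, 12 mm thick, its top 40 mm above the rails; spring 3 N at 0, 7.5 N at 0.030
- lane_2 (a point): right lane: point on its centre line, on the front face of its back stop, at the top of the bed rails (16 mm over the bench, 8 mm over the board). x runs along the lane away from the robot, y left, z up. The blank lies to -x. Stop: 44 mm wide, 14 mm thick, 14 mm above the rails, with cheeks as high, 31 mm apart, reaching 15 mm forward; free above and behind. Lanes 65 mm apart
- jaw_2 (a joint): spring jaw of the right lane, m: 0 = fully forward (its flat face 108 mm in front of the back stop), grows to 0.040 as it is pushed back towards the robot, along the lane's -x. Wooden block 34 mm wide, 12 mm thick, its top 40 mm above the rails; spring 3 N at 0, 7.5 N at 0.030
- padauk_center (a point): centre of the padauk turning blank, a squared bar 19 x 126 x 19 mm (red-orange wood), about 33 g, lying on the bench to the left of the holder; its y axis runs along its length. None if absent today
- maple_center (a point): centre of the maple turning blank, a squared bar 19 x 131 x 19 mm (pale wood), about 33 g, lying on the bench to the left of the holder; its y axis runs along its length. None if absent today
- walnut_center (a point): centre of the walnut turning blank, a squared bar 20 x 121 x 20 mm (dark brown wood), about 33 g, lying on the bench to the left of the holder; its y axis runs along its length. None if absent today
- scraper_card: bystander: brown sanding block 47 x 85 x 24 mm at the right back; origin at the centre of its underside
- candle_cup: bystander: turned wooden candle cup, 67 mm wide, 62 mm high, standing among the blanks; origin at the centre of its underside
- bottle_stopper: bystander: dark turned bottle stopper standing up, 39 mm wide, 80 mm high; origin at the centre of its underside
- carvers_mallet: bystander: wooden mallet lying to the right of the holder, 229 mm long; origin at the centre of its underside
- pencil: bystander: pencil, 166 mm long; origin at the centre of its underside
- cherry_center (a point): centre of the cherry blank, a squared bar 19 x 128 x 19 mm (reddish brown wood), about 33 g, which at the start sits trapped in the middle lane of the holder under the hold-down bar (finished); its y axis runs along its length
- tray_in (a point): centre of the inner floor (5 mm over the bench) of an open wooden tray at the far left, outside 100 x 170 mm and 26 mm high, walls 5 mm; its y axis runs along its length

How it is judged:
On the way, in this order (a step that is already met when the one before it is completed fails the run):
1. the hold-down bar is swung fully open (value of joint hold_down above 1.6 rad), for 0.2 s.
2. with the bar open, the cherry blank lies in the tray and every other blank in a lane, trapped by its spring jaw (((x of padauk_center in the frame of lane_0 above -0.069 m and y of padauk_center in the frame of lane_0 between -0.009 and 0.009 m and z of padauk_center in the frame of lane_0 between 0.005 and 0.0145 m and angle between the y axis of padauk_center and the x axis of lane_0, either way round below 0.12 rad and value of joint jaw_0 above 0.008 m) or (x of padauk_center in the frame of lane_1 above -0.069 m and y of padauk_center in the frame of lane_1 between -0.009 and 0.009 m and z of padauk_center in the frame of lane_1 between 0.005 and 0.0145 m and angle between the y axis of padauk_center and the x axis of lane_1, either way round below 0.12 rad and value of joint jaw_1 above 0.008 m) or (x of padauk_center in the frame of lane_2 above -0.069 m and y of padauk_center in the frame of lane_2 between -0.009 and 0.009 m and z of padauk_center in the frame of lane_2 between 0.005 and 0.0145 m and angle between the y axis of padauk_center and the x axis of lane_2, either way round below 0.12 rad and value of joint jaw_2 above 0.008 m)) and ((x of maple_center in the frame of lane_0 above -0.0715 m and y of maple_center in the frame of lane_0 between -0.009 and 0.009 m and z of maple_center in the frame of lane_0 between 0.005 and 0.0145 m and angle between the y axis of maple_center and the x axis of lane_0, either way round below 0.12 rad and value of joint jaw_0 above 0.008 m) or (x of maple_center in the frame of lane_1 above -0.0715 m and y of maple_center in the frame of lane_1 between -0.009 and 0.009 m and z of maple_center in the frame of lane_1 between 0.005 and 0.0145 m and angle between the y axis of maple_center and the x axis of lane_1, either way round below 0.12 rad and value of joint jaw_1 above 0.008 m) or (x of maple_center in the frame of lane_2 above -0.0715 m and y of maple_center in the frame of lane_2 between -0.009 and 0.009 m and z of maple_center in the frame of lane_2 between 0.005 and 0.0145 m and angle between the y axis of maple_center and the x axis of lane_2, either way round below 0.12 rad and value of joint jaw_2 above 0.008 m)) and ((x of walnut_center in the frame of lane_0 above -0.0665 m and y of walnut_center in the frame of lane_0 between -0.009 and 0.009 m and z of walnut_center in the frame of lane_0 between 0.005 and 0.0145 m and angle between the y axis of walnut_center and the x axis of lane_0, either way round below 0.12 rad and value of joint jaw_0 above 0.008 m) or (x of walnut_center in the frame of lane_1 above -0.0665 m and y of walnut_center in the frame of lane_1 between -0.009 and 0.009 m and z of walnut_center in the frame of lane_1 between 0.005 and 0.0145 m and angle between the y axis of walnut_center and the x axis of lane_1, either way round below 0.12 rad and value of joint jaw_1 above 0.008 m) or (x of walnut_center in the frame of lane_2 above -0.0665 m and y of walnut_center in the frame of lane_2 between -0.009 and 0.009 m and z of walnut_center in the frame of lane_2 between 0.005 and 0.0145 m and angle between the y axis of walnut_center and the x axis of lane_2, either way round below 0.12 rad and value of joint jaw_2 above 0.008 m)) and x of cherry_center in the frame of tray_in between -0.045 and 0.045 m and y of cherry_center in the frame of tray_in between -0.035 and 0.035 m and z of cherry_center in the frame of tray_in below 0.016 m and value of joint hold_down above 1.55 rad), for 0.2 s.
3. the bar is swung down onto the blanks (((x of padauk_center in the frame of lane_0 above -0.069 m and y of padauk_center in the frame of lane_0 between -0.009 and 0.009 m and z of padauk_center in the frame of lane_0 between 0.005 and 0.0145 m and angle between the y axis of padauk_center and the x axis of lane_0, either way round below 0.12 rad and value of joint jaw_0 above 0.008 m) or (x of padauk_center in the frame of lane_1 above -0.069 m and y of padauk_center in the frame of lane_1 between -0.009 and 0.009 m and z of padauk_center in the frame of lane_1 between 0.005 and 0.0145 m and angle between the y axis of padauk_center and the x axis of lane_1, either way round below 0.12 rad and value of joint jaw_1 above 0.008 m) or (x of padauk_center in the frame of lane_2 above -0.069 m and y of padauk_center in the frame of lane_2 between -0.009 and 0.009 m and z of padauk_center in the frame of lane_2 between 0.005 and 0.0145 m and angle between the y axis of padauk_center and the x axis of lane_2, either way round below 0.12 rad and value of joint jaw_2 above 0.008 m)) and ((x of maple_center in the frame of lane_0 above -0.0715 m and y of maple_center in the frame of lane_0 between -0.009 and 0.009 m and z of maple_center in the frame of lane_0 between 0.005 and 0.0145 m and angle between the y axis of maple_center and the x axis of lane_0, either way round below 0.12 rad and value of joint jaw_0 above 0.008 m) or (x of maple_center in the frame of lane_1 above -0.0715 m and y of maple_center in the frame of lane_1 between -0.009 and 0.009 m and z of maple_center in the frame of lane_1 between 0.005 and 0.0145 m and angle between the y axis of maple_center and the x axis of lane_1, either way round below 0.12 rad and value of joint jaw_1 above 0.008 m) or (x of maple_center in the frame of lane_2 above -0.0715 m and y of maple_center in the frame of lane_2 between -0.009 and 0.009 m and z of maple_center in the frame of lane_2 between 0.005 and 0.0145 m and angle between the y axis of maple_center and the x axis of lane_2, either way round below 0.12 rad and value of joint jaw_2 above 0.008 m)) and ((x of walnut_center in the frame of lane_0 above -0.0665 m and y of walnut_center in the frame of lane_0 between -0.009 and 0.009 m and z of walnut_center in the frame of lane_0 between 0.005 and 0.0145 m and angle between the y axis of walnut_center and the x axis of lane_0, either way round below 0.12 rad and value of joint jaw_0 above 0.008 m) or (x of walnut_center in the frame of lane_1 above -0.0665 m and y of walnut_center in the frame of lane_1 between -0.009 and 0.009 m and z of walnut_center in the frame of lane_1 between 0.005 and 0.0145 m and angle between the y axis of walnut_center and the x axis of lane_1, either way round below 0.12 rad and value of joint jaw_1 above 0.008 m) or (x of walnut_center in the frame of lane_2 above -0.0665 m and y of walnut_center in the frame of lane_2 between -0.009 and 0.009 m and z of walnut_center in the frame of lane_2 between 0.005 and 0.0145 m and angle between the y axis of walnut_center and the x axis of lane_2, either way round below 0.12 rad and value of joint jaw_2 above 0.008 m)) and x of cherry_center in the frame of tray_in between -0.045 and 0.045 m and y of cherry_center in the frame of tray_in between -0.035 and 0.035 m and z of cherry_center in the frame of tray_in below 0.016 m and value of joint hold_down below 0.06 rad), for 0.2 s.
At the end, for the whole second after the job is handed in: Cherry blank flat in the tray; every other blank present flat in a lane (within 9 mm of its centre line and 0.12 rad of its direction, centre 5 to 14.5 mm above the rails), back end within 6 mm of the stop, the jaw held back by it (over 8 mm); hold-down bar down (below 0.06 rad) (all of step 3); the robot touches nothing.
It fails at once if the scraper card is moved by more than 6 cm (distance of scraper_card from where it was at the start of the episode above 0.06 m).
It fails at once if the candle cup is moved by more than 6 cm (distance of candle_cup from where it was at the start of the episode above 0.06 m).
It fails at once if the bottle stopper is moved by more than 6 cm (distance of bottle_stopper from where it was at the start of the episode above 0.06 m).
It fails at once if the carvers mallet is moved by more than 6 cm (distance of carvers_mallet from where it was at the start of the episode above 0.06 m).
It fails at once if the pencil is moved by more than 6 cm (distance of pencil from where it was at the start of the episode above 0.06 m).
Of blank_padauk, blank_maple, blank_walnut only 2 to 3 are there at a start; the rules pass over those that are not, and their reading is None.
At some moment in a run one of blank_padauk, blank_maple, blank_walnut may be knocked a few centimetres aside while the robot is not near it.
Once in a run the grip may slacken for a moment while it holds something.
It also fails if it takes over 210 s, if anything falls off the work surface, if the arm or the gripper's body presses on something with over 40 N, if the wrist force passes 120 N, or if a joint passes its speed limit or range.

## Working session

There is one attempt and no reset: what is moved stays moved. The work goes in short steps, Python scripts to look and compute and a tool call to move; the robot and the scene stay as the last step left them, time stands still between calls to the robot, and variables do not carry over. Pictures are saved under pics/ and viewed, at most 14 in all, crops included, and the job is handed in when it is done.

Besides the shell and the picture viewer there is one more tool, called after "Call:" by a JSON object that holds its "method" and its "body". jog_arm: Moves the arm, as the interface text tells. Its arguments: {"type":"object","properties":{"deltas":{"type":"array"},"newtons":{"type":"number"}},"required":["deltas"]}

```bash
mkdir -p pics; ls
python3 - <<'E'
from station import bot
import cv2
o=bot.get_obs();print(o, bot.tip_reach)
for n in("top","side"):
    c=bot.read_camera(n);cv2.imwrite(f"pics/{n}0.png",c["img"][:,:,::-1]);print(n,c["K"],c["dist_coeffs"],c["eye"],c["attitude"])
E
```

```text
pics
{'t': 0.0, 'q': array([ 1.09390805,  0.47778083,  0.02232718,  1.55644863, -0.01150944,
        1.10931086, -0.08307264]), 'joint_vel': array([ 5.77168171e-04, -2.04643165e-05,  8.52236630e-04, -1.20846712e-03,
        2.33805477e-04,  6.86820698e-04,  2.42001643e-03]), 'joint_torque': array([ 2.42449278e-04, -5.96439672e+01,  1.60732951e+00, -2.81195730e+01,
        1.23223022e-02,  9.27268993e-03, -1.41804893e-06]), 'eef_pos': array([ 0.24312606, -0.62909967,  0.25233955]), 'tool_rot': array([-8.81461604e-04,  9.83041981e-01,  1.83378396e-01, -2.25768265e-04]), 'contact_force': array([-0.14942112,  0.00339917, -0.09188278]), 'torque': array([0.00895161, 0.02514512, 0.02937992]), 'grasp_force': 0.0, 'gripper_width': 0.994545359474557} 0.022
top [[513.90145197   0.         313.27287734]
 [  0.         513.90145197 240.37701478]
 [  0.           0.           1.        ]] [-0.11642745  0.          0.          0.          0.        ] [0.21667198 0.01394081 1.61335609] [-0.076483    0.71023745 -0.69590995  0.07363732]
side [[461.0156387    0.         324.46395269]
 [  0.         461.0156387  241.16684798]
 [  0.           0.           1.        ]] [-0.00539302  0.          0.          0.          0.        ] [0.56932422 1.14430818 0.51988381] [-0.01178853  0.00571349  0.82738862 -0.56147703]
```

View pics/top0.png

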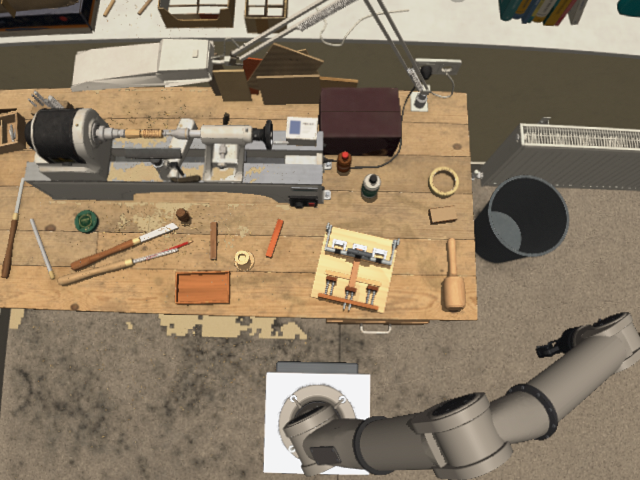

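View pics/side0.png

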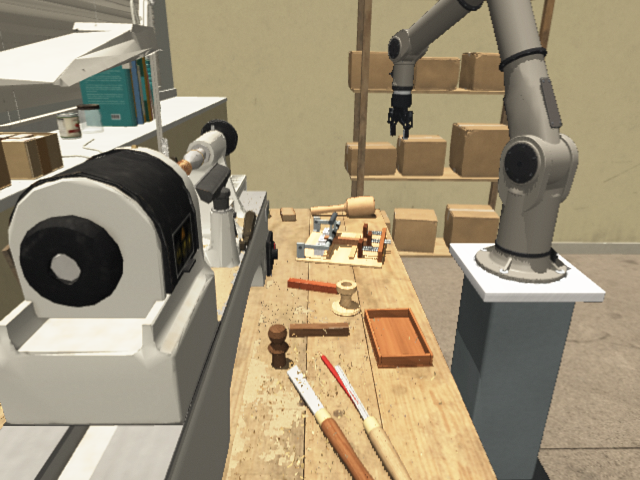

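The top view shows the padauk at about (274,238), the walnut at (213,240), the cup at (243,260), the stopper at (183,215), the tray at (203,288) and the holder at (355,268). No maple is visible. The side view agrees. I'll enlarge next.

Run:
```python
import cv2
t=cv2.imread("pics/top0.png");s=cv2.imread("pics/side0.png")
cv2.imwrite("pics/c1.png",cv2.resize(t[218:318,305:405],None,fx=6,fy=6,interpolation=cv2.INTER_CUBIC))
cv2.imwrite("pics/c2.png",cv2.resize(t[200:310,170:290],None,fx=5,fy=5,interpolation=cv2.INTER_CUBIC))
a=cv2.resize(s[200:280,280:410],None,fx=6,fy=6,interpolation=cv2.INTER_CUBIC)
cv2.imwrite("pics/c3.png",a)
```

```text
(no output)
```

View pics/c1.png

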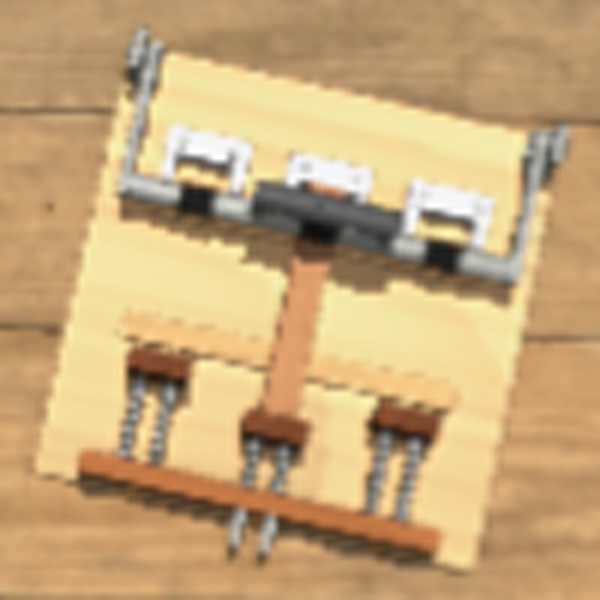

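View pics/c2.png

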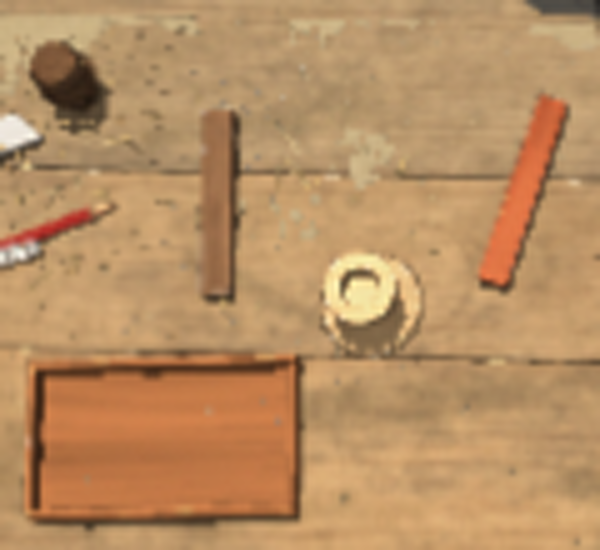

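View pics/c3.png

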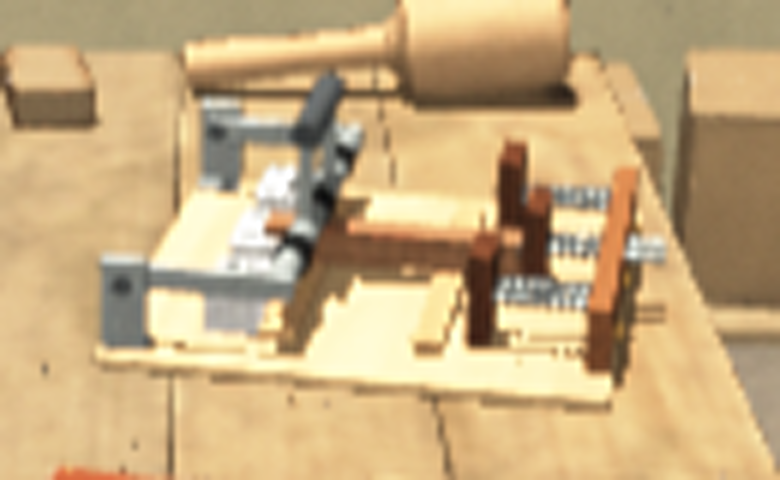

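Crop 1 shows the holder turned a little clockwise. The handle is centred at about (330,215), the jaw tops at (160,355), (277,418) and (405,412), and the stops at (210,150), (330,175) and (450,205). Crop 2 gives the walnut ends at (220,108) and (218,298), and the padauk ends at (553,98) and (495,285). In crop 3 the handle is at (320,105).

```bash
cat > h.py <<'E'
import numpy as np,cv2
from scipy.spatial.transform import Rotation as R
CAM={"top":(513.90145197,313.27287734,240.37701478,-0.11642745,[0.21667198,0.01394081,1.61335609],[-0.076483,0.71023745,-0.69590995,0.07363732]),
"side":(461.0156387,324.46395269,241.16684798,-0.00539302,[0.56932422,1.14430818,0.51988381],[-0.01178853,0.00571349,0.82738862,-0.56147703])}
def ray(cam,p):
    f,cx,cy,k,e,q=CAM[cam]
    K=np.array([[f,0,cx],[0,f,cy],[0,0,1.]])
    n=cv2.undistortPoints(np.array([[p]],float),K,np.array([k,0,0,0,0]))[0,0]
    return np.array(e),R.from_quat(q,scalar_first=True).apply([n[0],n[1],1.])
def onz(cam,p,z):
    e,d=ray(cam,p);return e+d*(z-e[2])/d[2]
def tri(pt,ps):
    e1,d1=ray("top",pt);e2,d2=ray("side",ps)
    s=np.linalg.lstsq(np.c_[d1,-d2],e2-e1,rcond=None)[0]
    a,b=e1+s[0]*d1,e2+s[1]*d2
    return (a+b)/2,np.linalg.norm(a-b)
def proj(cam,P):
    f,cx,cy,k,e,q=CAM[cam];r=R.from_quat(q,scalar_first=True).inv()
    K=np.array([[f,0,cx],[0,f,cy],[0,0,1.]])
    c=r.apply(np.atleast_2d(np.array(P,float)-np.array(e)))
    return cv2.projectPoints(c,np.zeros(3),np.zeros(3),K,np.array([k,0,0,0,0]))[0][:,0]
def c(u,v,x0,y0,f): return (x0+(u+.5)/f-.5,y0+(v+.5)/f-.5)
E
python3 - <<'E'
from h import *
np.set_printoptions(precision=4,suppress=True)
c1=lambda u,v:c(u,v,305,218,6)
c2=lambda u,v:c(u,v,170,200,5)
c3=lambda u,v:c(u,v,280,200,6)
print("handle",tri(c1(330,213),c3(320,105)))
print("jaw0",tri(c1(158,358),c3(483,240)),"jaw1",tri(c1(277,422),c3(538,195)),"jaw2",tri(c1(405,415),c3(513,147)))
for n,u,v,z in [("st0",210,150,.03),("st1",330,175,.03),("st2",450,205,.03),("cherryend",285,412,.035),("bl",38,472,.008),("br",473,568,.008),
 ("barL",122,188,.042),("barR",518,270,.042),("hingeL",148,60,.045),("hingeR",545,150,.045)]: print(n,onz("top",c1(u,v),z))
for n,u,v,z in [("wf",220,108,.02),("wn",218,298,.02),("pf",553,98,.019),("pn",495,285,.019),("cup",362,288,.062),("t1",28,362,.026),("t2",298,355,.026),("t3",297,517,.026),("t4",30,517,.026)]: print(n,onz("top",c2(u,v),z))
s=[("walnut",(215.7,214+7.5),(291,326)),]
print("walnut far",tri(c2(220,108),(290,327)),"near",tri(c2(218,298),(349,327)))
print("pad far",tri(c2(553,98),(289,282)),"near",tri(c2(495,285),(337,288)))
E
```

```text
handle (array([ 0.5096, -0.1169,  0.0933]), np.float64(0.00216829722521062))
jaw0 (array([ 0.4386, -0.0325,  0.0573]), np.float64(2.4318006616437297e-05)) jaw1 (array([ 0.4068, -0.0932,  0.0567]), np.float64(0.0007279199834627259)) jaw2 (array([ 0.4117, -0.1582,  0.0579]), np.float64(8.231757498467834e-05))
st0 [ 0.5531 -0.0591  0.03  ]
st1 [ 0.541  -0.1222  0.03  ]
st2 [ 0.5262 -0.1852  0.03  ]
cherryend [ 0.415  -0.0989  0.035 ]
bl [0.3845 0.0277 0.008 ]
br [ 0.3387 -0.1991  0.008 ]
barL [ 0.5295 -0.013   0.042 ]
barR [ 0.4902 -0.2188  0.042 ]
hingeL [ 0.5974 -0.0255  0.045 ]
hingeR [ 0.5534 -0.2332  0.045 ]
wf [0.6173 0.3455 0.02  ]
wn [0.4934 0.3392 0.02  ]
pf [0.6282 0.1314 0.019 ]
pn [0.5057 0.1639 0.019 ]
cup [0.4943 0.2417 0.062 ]
t1 [0.4488 0.4564 0.026 ]
t2 [0.4573 0.2852 0.026 ]
t3 [0.3559 0.2806 0.026 ]
t4 [0.3514 0.4482 0.026 ]
walnut far (array([0.6158, 0.3462, 0.0174]), np.float64(0.004070251545301245)) near (array([0.4946, 0.3406, 0.0131]), np.float64(3.099593071098172e-06))
pad far (array([0.6284, 0.1321, 0.0104]), np.float64(0.004036556570989033)) near (array([0.5089, 0.1645, 0.01  ]), np.float64(0.0031651048406840234))
```

Call:
{"method": "jog_arm", "body": {"deltas": [[0.019,0.0366,0,0,0,0.071,0.45],[0.019,0.0366,0,0,0,0.071,0.45],[0.019,0.0366,0,0,0,0.071,0.45],[0.019,0.0366,0,0,0,0.071,0.45],[0.019,0.0366,0,0,0,0.071,0.45],[0.019,0.0366,0,0,0,0.071,0.45],[0.019,0.0366,0,0,0,0.071,0.45],[0.019,0.0366,0,0,0,0.071,0.45],[0.019,0.0366,0,0,0,0.071,0.45],[0.019,0.0366,0,0,0,0.071,0.45]], "newtons": 30}}

```text
t: 1.1
eef_pos: [0.4336, -0.262, 0.2531]
tool_rot: [-0.0, 0.857, 0.515, -0.0]
contact_force: [-0.3, -0.0, -0.3]
gripper_width: 0.452
grasp_force: 0.0
```

Run:
```python
from h import *
for n,p,z in [("wbottle",(372,185),.06),("rbottle",(344,162),.05),("lathe",(322,200),.08)]: print(n,onz("top",p,z).round(3))
```

```text
wbottle [ 0.736 -0.159  0.06 ]
rbottle [ 0.815 -0.07   0.05 ]
lathe [ 0.677 -0.001  0.08 ]
```

Call:
{"method": "jog_arm", "body": {"deltas": [[0.0191,0.0365,0,0,0,0.07,0.45],[0.0191,0.0365,0,0,0,0.07,0.45],[0.0191,0.0365,0,0,0,0.07,0.45],[0.0191,0.0365,0,0,0,0.07,0.45],[0,0,-0.04,0,0,0,0.45],[0,0,-0.04,0,0,0,0.45],[0,0,-0.038,0,0,0,0.45],[0,0,-0.02,0,0,0,0.45],[0,0,-0.02,0,0,0,0.45],[0,0,0,0,0,0,0.45]]}}

```text
t: 2.1
eef_pos: [0.5075, -0.1173, 0.0927]
tool_rot: [-0.002, 0.778, 0.628, -0.002]
contact_force: [-1.0, 1.0, 0.3]
gripper_width: 0.451
grasp_force: 0.0
```

Call:
{"method": "jog_arm", "body": {"deltas": [[0.0067,-0.0014,0.0083,0,0,0,0.45],[0.0076,-0.0016,0.0075,0,0,0,0.45],[0.0084,-0.0018,0.0064,0,0,0,0.45],[0.0091,-0.0019,0.0052,0,0,0,0.45],[0.0098,-0.0021,0.0041,0,0,0,0.45],[0.0102,-0.0022,0.0028,0,0,0,0.45],[0.0104,-0.0022,0.0015,0,0,0,0.45],[0.0105,-0.0022,0,0,0,0,0.45],[0.0105,-0.0022,-0.0012,0,0,0,0.45],[0.0103,-0.0022,-0.0025,0,0,0,0.45]]}}

```text
t: 3.1
eef_pos: [0.6049, -0.1378, 0.1279]
tool_rot: [0.001, 0.778, 0.628, 0.001]
contact_force: [-0.8, 0.3, 0.7]
gripper_width: 0.448
grasp_force: 0.5
```

Run:
```python
from station import bot
import cv2
s=bot.read_camera("side")["img"][:,:,::-1]
cv2.imwrite("pics/c4.png",cv2.resize(s[150:280,250:410],None,fx=4,fy=4,interpolation=cv2.INTER_CUBIC))
```

```text
(no output)
```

View pics/c4.png

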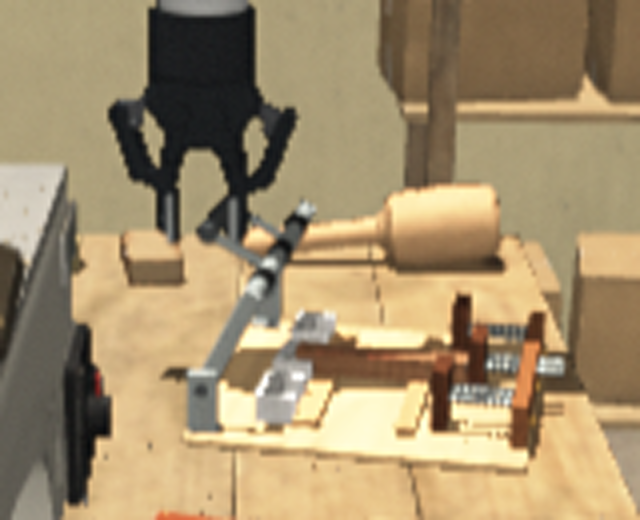

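The handle, at (212,230), sits between the fingers and is being pushed by the rear one; the bar is at about 1.1 rad. I'll keep pushing.

Call:
{"method": "jog_arm", "body": {"deltas": [[0.01,-0.0021,-0.004,0,0,0,0.45],[0.01,-0.0021,-0.005,0,0,0,0.45],[0.008,-0.0017,-0.006,0,0,0,0.45],[0.008,-0.0017,-0.006,0,0,0,0.45],[0.004,-0.001,-0.002,0,0,0,0.45],[0,0,0,0,0,0,0.45],[-0.005,0.001,0.03,0,0,0,0.45],[0,0,0.04,0,0,0,0.45],[0,0,0.04,0,0,0,0.45],[0,0,0,0,0,0,0.45]]}}

```text
t: 4.15
eef_pos: [0.6415, -0.1451, 0.2213]
tool_rot: [0.004, 0.778, 0.628, 0.004]
contact_force: [1.4, 0.7, -0.6]
gripper_width: 0.448
grasp_force: 0.0
```

Call:
{"method": "jog_arm", "body": {"deltas": [[-0.0168,0.0037,-0.006,0,0,-0.145,0.5],[-0.0168,0.0037,-0.006,0,0,-0.145,0.5],[-0.0168,0.0037,-0.006,0,0,-0.145,0.5],[-0.0168,0.0037,-0.006,0,0,-0.145,0.5],[-0.0168,0.0037,-0.006,0,0,-0.145,0.5],[-0.0168,0.0037,-0.006,0,0,-0.145,0.5],[-0.0168,0.0037,-0.006,0,0,-0.145,0.5],[-0.0168,0.0037,-0.006,0,0,-0.145,0.5],[-0.0168,0.0037,-0.006,0,0,-0.145,0.5],[-0.0168,0.0037,-0.006,0,0,-0.145,0.5]]}}

```text
t: 5.15
eef_pos: [0.4693, -0.1078, 0.1543]
tool_rot: [0.0, 0.999, -0.049, 0.0]
contact_force: [-0.4, -0.0, 0.4]
gripper_width: 0.506
grasp_force: 0.0
```

Run:
```python
from station import bot
import cv2
s=bot.read_camera("side")["img"][:,:,::-1];t=bot.read_camera("top")["img"][:,:,::-1]
a=cv2.resize(s[180:280,270:400],(520,400),interpolation=cv2.INTER_CUBIC)
import numpy as np
b=cv2.resize(t[205:325,300:410],(550,600),interpolation=cv2.INTER_CUBIC)[:, :270]
cv2.imwrite("pics/c5.png",np.hstack([cv2.copyMakeBorder(a,0,200,0,0,0),b]))
```

```text
(no output)
```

View pics/c5.png

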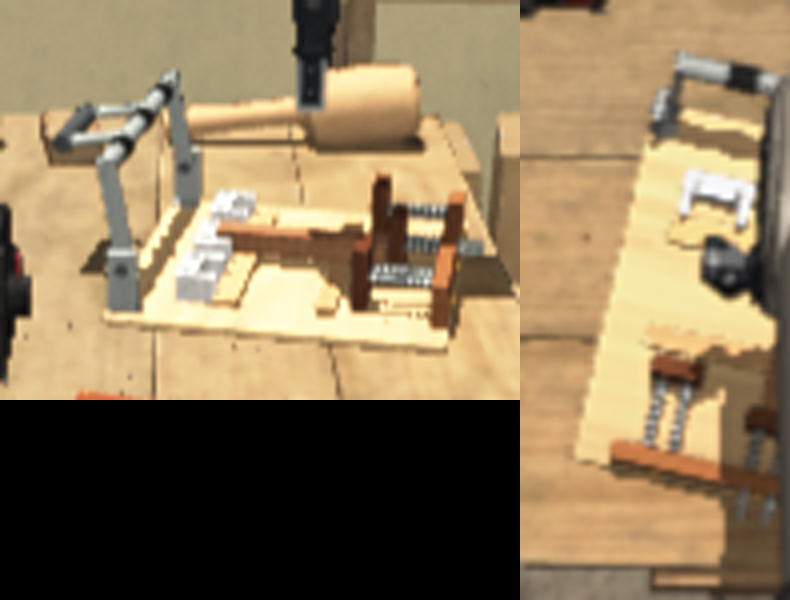

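The side view shows the bar fully open and the cherry still in the middle lane. The lane 0 stop's front face is near (716,190) in the composite. I'll pick the cherry now.

Call:
{"method": "jog_arm", "body": {"deltas": [[0.0037,0,0,0,0,-0.112,0.5],[0,0,-0.04,0,0,0,0.5],[0,0,-0.04,0,0,0,0.5],[0,0,-0.025,0,0,0,0.5],[0,0,-0.0143,0,0,0,0.5],[0,0,0,0,0,0,0.1],[0,0,0,0,0,0,0.1],[0,0,0,0,0,0,0.1],[0,0,0,0,0,0,0.1]], "newtons": 50}}

```text
t: 6.15
eef_pos: [0.4744, -0.1081, 0.0357]
tool_rot: [0.0, 0.995, -0.101, 0.001]
contact_force: [-0.3, -0.4, -4.0]
gripper_width: 0.21
grasp_force: 51.4
```

Run:
```python
from h import *
print(onz("top",c(196,190,300,205,5),.03).round(4))
for p in [(170,235),(175,337)]: print(onz("top",c(*p,300,205,5),.016).round(4))
```

```text
[ 0.553  -0.0566  0.03  ]
[ 0.5265 -0.0411  0.016 ]
[ 0.4614 -0.045   0.016 ]
```

Call:
{"method": "jog_arm", "body": {"deltas": [[0,0,0.02,0,0,0,0.1],[0,0,0.04,0,0,0,0.1],[0,0,0.04,0,0,0,0.1],[0,0,0.03,0,0,0,0.1],[0,0.03,0,0,0,0.12,0.1],[0,0.0366,0,0,0,0.13,0.1],[0,0.0366,0,0,0,0.13,0.1],[0,0.0366,0,0,0,0.13,0.1],[0,0.0366,0,0,0,0.13,0.1],[0,0.0366,0,0,0,0.13,0.1]]}}

```text
t: 7.15
eef_pos: [0.4744, 0.1065, 0.1664]
tool_rot: [0.0, 0.959, 0.282, 0.001]
contact_force: [-0.3, 0.3, 0.4]
gripper_width: 0.207
grasp_force: 52.1
```

Call:
{"method": "jog_arm", "body": {"deltas": [[-0.0089,0.0326,0,0,0,0.13,0.1],[-0.0089,0.0326,0,0,0,0.13,0.1],[-0.0089,0.0326,0,0,0,0.13,0.1],[-0.0089,0.0326,0,0,0,0.13,0.1],[-0.0089,0.0326,0,0,0,0.13,0.1],[-0.0089,0.0326,0,0,0,0.13,0.1],[-0.0089,0.0326,0,0,0,0.13,0.1],[-0.0089,0.0326,0,0,0,0.13,0.1],[0,0,-0.04,0,0,0,0.1],[0,0,0,0,0,0,0.1]]}}

```text
t: 8.15
eef_pos: [0.401, 0.3648, 0.1226]
tool_rot: [-0.0, 0.693, 0.72, -0.002]
contact_force: [-0.6, -1.5, -1.4]
gripper_width: 0.207
grasp_force: 55.0
```

Run:
```python
from station import bot
import cv2,numpy as np
s=bot.read_camera("side")["img"][:,:,::-1]
a=cv2.resize(s[230:390,260:450],(712,600),interpolation=cv2.INTER_CUBIC)
cv2.imwrite("pics/c6.png",a)
```

```text
(no output)
```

View pics/c6.png

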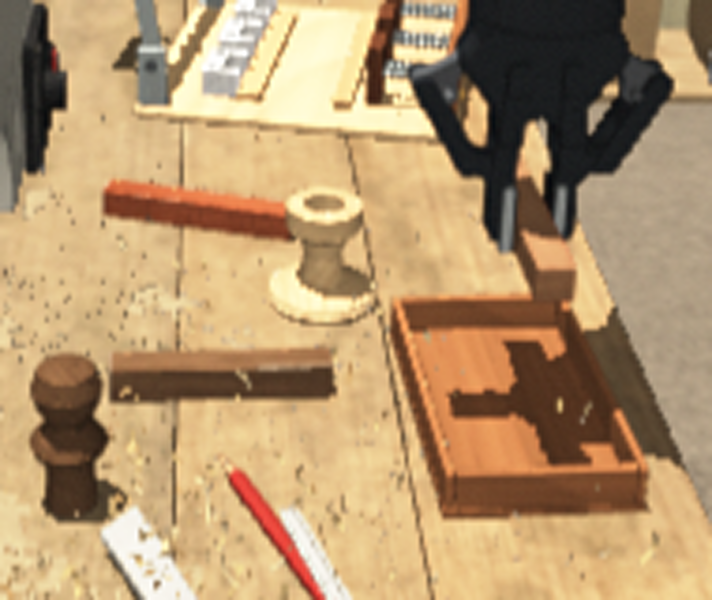

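The cherry is held level over the tray. I'll lower it in.

Call:
{"method": "jog_arm", "body": {"deltas": [[0.001,0.001,-0.04,0,0,0,0.1],[0,0,-0.035,0,0,0,0.1],[0,0,-0.015,0,0,0,0.1],[0,0,-0.006,0,0,0,0.1],[0,0,0,0,0,0,0.35],[0,0,0,0,0,0,0.4],[0,0,0.03,0,0,0,0.4],[0,0,0.04,0,0,0,0.4],[0,0,0.04,0,0,0,0.5],[0,0,0,0,0,0,0.5]]}}

```text
t: 9.2
eef_pos: [0.4063, 0.3701, 0.1459]
tool_rot: [0.0, 0.694, 0.72, 0.006]
contact_force: [1.0, 0.9, 1.0]
gripper_width: 0.499
grasp_force: 0.0
```

Run:
```python
from station import bot
import cv2,numpy as np
s=bot.read_camera("side")["img"][:,:,::-1];t=bot.read_camera("top")["img"][:,:,::-1]
a=cv2.resize(s[255:375,270:440],(510,360),interpolation=cv2.INTER_CUBIC)
b=cv2.resize(t[200:310,170:310],(700,550),interpolation=cv2.INTER_CUBIC)
cv2.imwrite("pics/c7.png",b);cv2.imwrite("pics/c7s.png",a)
```

```text
(no output)
```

View pics/c7.png

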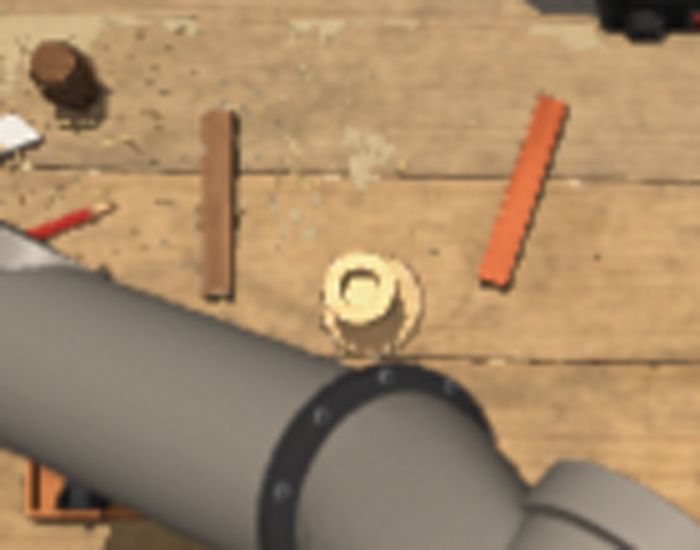

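The blanks are where they were: the walnut at (220,108) to (218,298) and the padauk unmoved. I'll go to the walnut.

Call:
{"method": "jog_arm", "body": {"deltas": [[0.0149,-0.0028,0,0,0,-0.145,0.5],[0.0149,-0.0028,0,0,0,-0.145,0.5],[0.0149,-0.0028,0,0,0,-0.145,0.5],[0.0149,-0.0028,0,0,0,-0.145,0.5],[0.0149,-0.0028,0,0,0,-0.145,0.5],[0.0149,-0.0028,0,0,0,-0.145,0.5],[0.0149,-0.0028,0,0,0,-0.145,0.5],[0.0149,-0.0028,0,0,0,-0.145,0.5],[0.0149,-0.0028,0,0,0,-0.145,0.5],[0.0149,-0.0028,0,0,0,-0.145,0.5]]}}

```text
t: 10.3
eef_pos: [0.5527, 0.3382, 0.1381]
tool_rot: [0.001, 0.997, 0.075, -0.001]
contact_force: [0.6, 0.6, -1.0]
gripper_width: 0.503
grasp_force: 0.0
```

View pics/c7s.png

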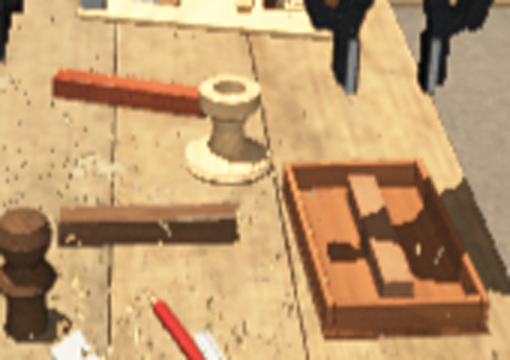

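The cherry lies flat in the tray. Now to grasp the walnut.

Call:
{"method": "jog_arm", "body": {"deltas": [[0.0027,0.004,0,0,0,-0.1,0.5],[0,0,-0.04,0,0,0,0.5],[0,0,-0.04,0,0,0,0.5],[0,0,-0.022,0,0,0,0.5],[0,0,-0.01,0,0,0,0.5],[0,0,0,0,0,0,0.1],[0,0,0,0,0,0,0.1],[0,0,0,0,0,0,0.1],[0,0,0,0,0,0,0.1]]}}

```text
t: 11.2
eef_pos: [0.5563, 0.3432, 0.0285]
tool_rot: [-0.001, 1.0, 0.028, 0.001]
contact_force: [0.9, -0.7, -0.0]
gripper_width: 0.221
grasp_force: 52.0
```

Call:
{"method": "jog_arm", "body": {"deltas": [[0,0,0.016,0,0,0,0.1],[0,0,0.04,0,0,0,0.1],[0,0,0.04,0,0,0,0.1],[0,0,0.04,0,0,0,0.1],[-0.0053,-0.037,0,0,0,-0.019,0.1],[-0.0053,-0.037,0,0,0,-0.019,0.1],[-0.0053,-0.037,0,0,0,-0.019,0.1],[-0.0053,-0.037,0,0,0,-0.019,0.1],[-0.0053,-0.037,0,0,0,-0.019,0.1],[-0.0053,-0.037,0,0,0,-0.019,0.1]]}}

```text
t: 12.2
eef_pos: [0.5236, 0.1194, 0.1649]
tool_rot: [-0.0, 1.0, -0.029, 0.001]
contact_force: [1.0, -0.3, -0.8]
gripper_width: 0.217
grasp_force: 52.0
```

Call:
{"method": "jog_arm", "body": {"deltas": [[-0.0053,-0.037,0,0,0,-0.019,0.1],[-0.0053,-0.037,0,0,0,-0.019,0.1],[-0.0053,-0.037,0,0,0,-0.019,0.1],[-0.0053,-0.037,0,0,0,-0.019,0.1],[-0.0053,-0.037,0,0,0,-0.019,0.1],[-0.0053,-0.037,0,0,0,-0.019,0.1],[-0.0053,-0.037,0,0,0,-0.019,0.1],[-0.0053,-0.037,0,0,0,-0.019,0.1],[0,0,0,0,0,0,0.1]]}}

```text
t: 13.1
eef_pos: [0.4801, -0.1811, 0.1648]
tool_rot: [0.001, 0.994, -0.109, 0.001]
contact_force: [0.5, 0.3, -0.5]
gripper_width: 0.218
grasp_force: 52.0
```

Call:
{"method": "jog_arm", "body": {"deltas": [[0.0022,0.0055,0,0,0,0.008,0.1],[0,0,-0.03,0,0,0,0.1],[0,0,-0.03,0,0,0,0.1],[0,0,-0.01,0,0,0,0.1],[0,0,0,0,0,0,0.1]]}}

```text
t: 13.6
eef_pos: [0.483, -0.168, 0.0925]
tool_rot: [-0.001, 0.995, -0.099, -0.001]
contact_force: [-0.0, -0.0, -1.1]
gripper_width: 0.221
grasp_force: 52.1
```

Run:
```python
from station import bot
import cv2,numpy as np
print(bot.get_obs()["eef_pos"])
s=bot.read_camera("side")["img"][:,:,::-1]
cv2.imwrite("pics/c8.png",cv2.resize(s[190:275,285:400],(690,510),interpolation=cv2.INTER_CUBIC))
```

```text
[ 0.48304636 -0.16795327  0.09246221]
```

View pics/c8.png

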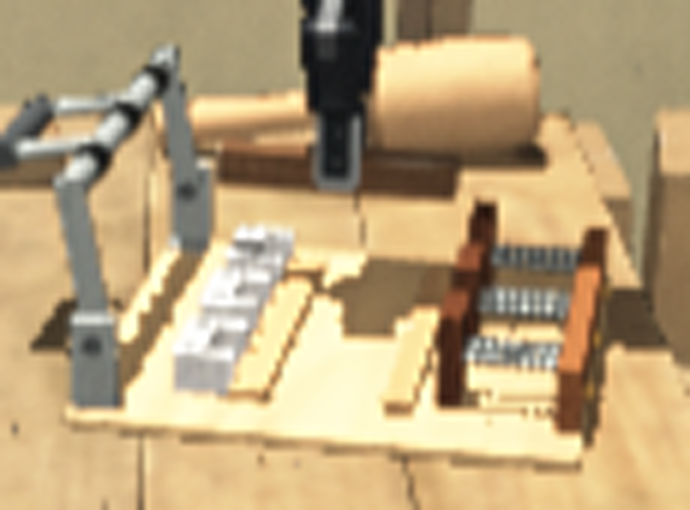

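The walnut is held level over lane 2, with its ends at (218,160) and (460,178). I'll correct y and go down to the push height.

Call:
{"method": "jog_arm", "body": {"deltas": [[0,-0.007,0,0,0,-0.01,0.1],[0,0,0,0,0,0,0.1],[0,0,-0.015,0,0,0,0.1],[0,0,-0.0115,0,0,0,0.1],[0,0,0,0,0,0,0.1],[0,0,0,0,0,0,0.1]]}}

```text
t: 14.25
eef_pos: [0.4834, -0.1768, 0.0667]
tool_rot: [-0.0, 0.994, -0.105, -0.0]
contact_force: [0.2, -0.0, -0.5]
gripper_width: 0.222
grasp_force: 52.1
```

Call:
{"method": "jog_arm", "body": {"deltas": [[-0.004,0.0011,0,0,0,0,0.1],[-0.004,0.0011,0,0,0,0,0.1],[-0.004,0.0011,0,0,0,0,0.1],[-0.004,0.0011,0,0,0,0,0.1],[-0.004,0.001,0,0,0,0,0.1],[-0.0036,0.001,0,0,0,0,0.1],[0,0,0,0,0,0,0.1],[0,0,0,0,0,0,0.1]], "newtons": 60}}

```text
t: 15.05
eef_pos: [0.4608, -0.171, 0.0671]
tool_rot: [0.0, 0.994, -0.105, 0.001]
contact_force: [4.6, -3.3, 0.9]
gripper_width: 0.218
grasp_force: 61.9
```

Run:
```python
from station import bot
import cv2,numpy as np
s=bot.read_camera("side")["img"][:,:,::-1]
cv2.imwrite("pics/c9.png",cv2.resize(s[200:270,300:400],(800,560),interpolation=cv2.INTER_CUBIC))
```

```text
(no output)
```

View pics/c9.png

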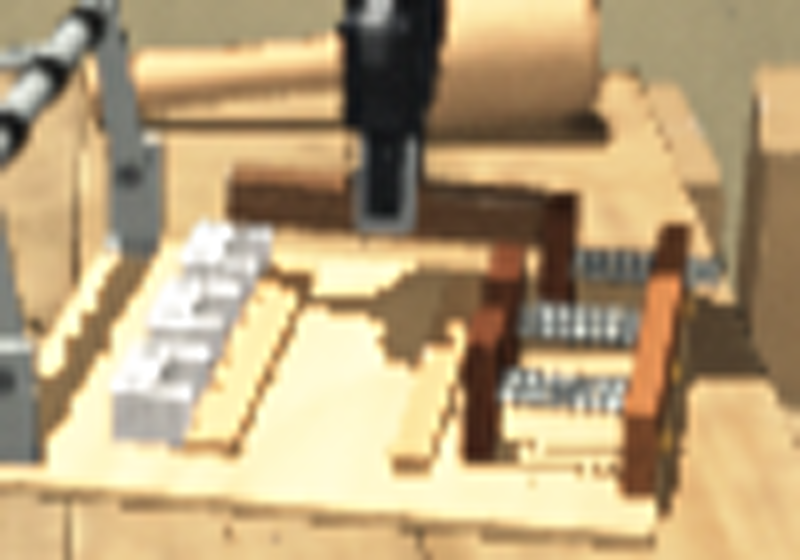

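The jaw is pushed back. The blank's far end is near (232,222). I'll work out where that lies in lane 2.

Run:
```python
from h import *
l=np.array([.5234,-.184]);X=np.array([.978,-.2085]);Y=np.array([.2085,.978])
for xf in (-.010,-.004,0,.004,.01,.02):
    P=np.r_[l+xf*X+.010*Y,.0386]; p=proj("side",[P])[0]; print(xf,((p-[300,200]+.5)*8-.5).round(0))
# stop2 top-front-left corner (cheek front)
for xf in(-.015,0,.014):
    p=proj("side",[np.r_[l+xf*X+.022*Y,.030]])[0]; print("cheek",xf,((p-[300,200]+.5)*8-.5).round(0))
for i in(0,1):
  for xf in(-.015,.014):
    p=proj("side",[np.r_[l+(2-i)*.065*Y+xf*X+.022*Y,.030]])[0]; print("cheek",i,xf,((p-[300,200]+.5)*8-.5).round(0))
```

```text
-0.01 [245. 231.]
-0.004 [230. 229.]
0 [219. 229.]
0.004 [209. 228.]
0.01 [193. 227.]
0.02 [168. 225.]
cheek -0.015 [252. 264.]
cheek 0 [213. 261.]
cheek 0.014 [177. 258.]
cheek 0 -0.015 [187. 393.]
cheek 0 0.014 [105. 386.]
cheek 1 -0.015 [221. 325.]
cheek 1 0.014 [142. 319.]
```

Call:
{"method": "jog_arm", "body": {"deltas": [[-0.004,0.0009,0,0,0,0,0.1],[0,0,-0.006,0,0,0,0.1],[0,0,-0.006,0,0,0,0.1],[0,0,-0.005,0,0,0,0.1],[0,0,-0.003,0,0,0,0.1],[0,0,-0.001,0,0,0,0.1],[0,0,0,0,0,0,0.1],[0,0,0,0,0,0,0.1]]}}

```text
t: 15.9
eef_pos: [0.4574, -0.1692, 0.0458]
tool_rot: [-0.0, 0.994, -0.105, 0.001]
contact_force: [6.0, -1.2, -0.4]
gripper_width: 0.216
grasp_force: 62.0
```

Call:
{"method": "jog_arm", "body": {"deltas": [[0,0,-0.0015,0,0,0,0.1],[0,0,0,0,0,0,0.1],[0,0,0,0,0,0,0.3],[0,0,0,0,0,0,0.4],[0,0,0,0,0,0,0.4],[0,0,0.03,0,0,0,0.4],[0,0,0.04,0,0,0,0.4],[0,0,0.04,0,0,0,0.45],[0,0.04,0.01,0,0,0,0.5],[0,0.04,0,0,0,0,0.5]]}}

```text
t: 16.9
eef_pos: [0.4565, -0.0896, 0.1661]
tool_rot: [0.0, 0.994, -0.107, 0.002]
contact_force: [1.0, 0.7, 0.8]
gripper_width: 0.5
grasp_force: 0.0
```

Run:
```python
from station import bot
import cv2,numpy as np
s=bot.read_camera("side")["img"][:,:,::-1]
t=bot.read_camera("top")["img"][:,:,::-1]
a=cv2.resize(s[200:270,300:400],(800,560),interpolation=cv2.INTER_CUBIC)[:, :]
b=cv2.resize(t[210:260,180:300],(480,200),interpolation=cv2.INTER_CUBIC)
a=cv2.resize(a,(571,400))
im=np.zeros((600,571,3),np.uint8);im[:400]=a;im[400:,:480]=b
cv2.imwrite("pics/c10.png",im)
```

```text
(no output)
```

View pics/c10.png

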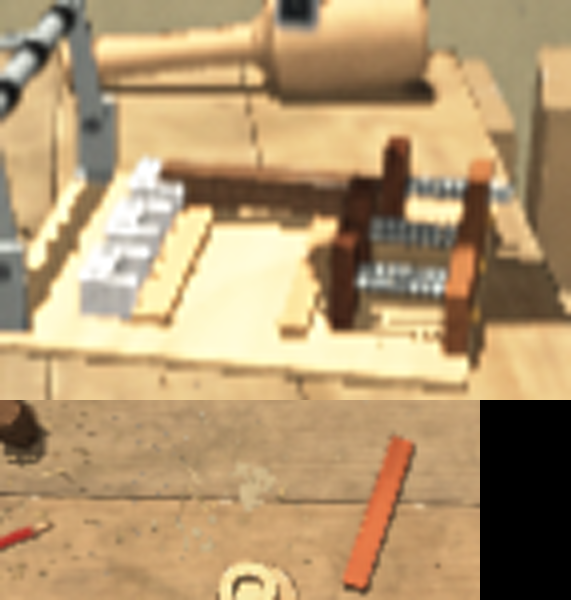

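The walnut is seated in lane 2 with its jaw pushed back. The padauk has not moved: its ends are at composite (400,440) and (357,585). I'll go to it now.

Call:
{"method": "jog_arm", "body": {"deltas": [[0.0158,0.0339,0,0,0,-0.0064,0.5],[0.0158,0.0339,0,0,0,-0.0064,0.5],[0.0158,0.0339,0,0,0,-0.0064,0.5],[0.0158,0.0339,0,0,0,-0.0064,0.5],[0.0158,0.0339,0,0,0,-0.0064,0.5],[0.0158,0.0339,0,0,0,-0.0064,0.5],[0.0158,0.0339,0,0,0,-0.0064,0.5],[0,0,0,0,0,0,0.5],[0,0,0,0,0,0,0.5]]}}

```text
t: 17.9
eef_pos: [0.5657, 0.1479, 0.1631]
tool_rot: [0.001, 0.992, -0.127, -0.001]
contact_force: [0.1, -0.8, 0.1]
gripper_width: 0.501
grasp_force: 0.0
```

Run:
```python
from station import bot
from h import *
o=bot.get_obs();print(o["eef_pos"],o["tool_rot"])
t=bot.read_camera("top")["img"];s=bot.read_camera("side")["img"]
ref={"top":cv2.imread("pics/top0.png")[:,:,::-1],"side":cv2.imread("pics/side0.png")[:,:,::-1]}
for n,i,(x0,y0,x1,y1) in(("top",t,(235,205,312,280)),("side",s,(270,265,335,300))):
    for im in(ref[n],i):
        a=im[y0:y1,x0:x1].astype(int);m=(a[...,0]-a[...,2]>90)&(a[...,0]-a[...,1]>65)
        ys,xs=np.nonzero(m);print(n,len(xs),xs.min()+x0,xs.max()+x0,ys.min()+y0,ys.max()+y0) if len(xs) else print(n,0)
```

```text
[0.56573296 0.14793606 0.16312681] [ 5.99013980e-04  9.91913794e-01 -1.26907835e-01 -1.03368194e-03]
top 225 266 282 219 256
top 0
side 235 288 334 278 290
side 139 288 317 278 288
```

The side view still shows the padauk at the same place. I'll grasp it.

Call:
{"method": "jog_arm", "body": {"deltas": [[0.001,0,-0.04,0,0,0,0.5],[0,0,-0.04,0,0,0,0.5],[0,0,-0.035,0,0,0,0.5],[0,0,-0.02,0,0,0,0.5],[0,0,0,0,0,0,0.5],[0,0,0,0,0,0,0.1],[0,0,0,0,0,0,0.1],[0,0,0,0,0,0,0.1],[0,0,0,0,0,0,0.1]]}}

```text
t: 18.9
eef_pos: [0.5685, 0.1479, 0.0307]
tool_rot: [-0.0, 0.992, -0.128, 0.001]
contact_force: [-0.3, -1.7, 7.6]
gripper_width: 0.203
grasp_force: 60.8
```

Call:
{"method": "jog_arm", "body": {"deltas": [[0,0,0.015,0,0,0,0.1],[0,0,0.03,0,0,0,0.1],[0,0,0.04,0,0,0,0.1],[-0.009,-0.0328,0.03,0,0,0.008,0.1],[-0.0092,-0.0328,0,0,0,0.008,0.1],[-0.0092,-0.0328,0,0,0,0.008,0.1],[-0.0092,-0.0328,0,0,0,0.008,0.1],[-0.0092,-0.0328,0,0,0,0.008,0.1],[-0.0092,-0.0328,0,0,0,0.008,0.1],[0,0,0,0,0,0,0.1]]}}

```text
t: 19.9
eef_pos: [0.5108, -0.0543, 0.1451]
tool_rot: [0.001, 0.994, -0.107, -0.0]
contact_force: [-0.6, 0.4, 0.2]
gripper_width: 0.203
grasp_force: 59.9
```

Call:
{"method": "jog_arm", "body": {"deltas": [[0,0,0,0,0,0,0.1],[0,0,0,0,0,0,0.1]]}}

```text
t: 20.1
eef_pos: [0.513, -0.0478, 0.1449]
tool_rot: [-0.0, 0.995, -0.103, 0.001]
contact_force: [0.5, 1.0, 0.4]
gripper_width: 0.202
grasp_force: 59.9
```

Call:
{"method": "jog_arm", "body": {"deltas": [[0,-0.0012,-0.03,0,0,0,0.1],[0,0,-0.025,0,0,0,0.1],[0,0,-0.015,0,0,0,0.1],[0,0,-0.007,0,0,0,0.1],[0,0,0,0,0,0,0.1],[0,0,0,0,0,0,0.1],[0,0,0,0,0,0,0.1]]}}

```text
t: 20.8
eef_pos: [0.5133, -0.0499, 0.0681]
tool_rot: [-0.0, 0.995, -0.104, 0.001]
contact_force: [-0.3, 1.2, 0.0]
gripper_width: 0.198
grasp_force: 59.9
```

Run:
```python
from station import bot
import cv2,numpy as np
print(bot.get_obs()["eef_pos"])
s=bot.read_camera("side")["img"][:,:,::-1]
cv2.imwrite("pics/d1.png",cv2.resize(s[200:270,300:400],(800,560),interpolation=cv2.INTER_CUBIC))
# red-orange blob extent
a=s[200:270,300:400,::-1].astype(int);m=((a[...,0]-a[...,2]>90)&(a[...,0]-a[...,1]>65)).astype(np.uint8)
n,l,st,ce=cv2.connectedComponentsWithStats(m)
for i in range(1,n):
    if st[i,4]>8: print(st[i]+[300,200,0,0,0],ce[i].round(1))
```

```text
[ 0.51325462 -0.0498659   0.06806115]
[381 228   5   9  32] [83.2 32. ]
[311 235  16   5  47] [18.6 37.2]
[378 248   5   4  16] [79.8 49.5]
```

Call:
{"method": "jog_arm", "body": {"deltas": [[-0.004,0.001,0,0,0,0,0.1],[-0.004,0.001,0,0,0,0,0.1],[-0.004,0.001,0,0,0,0,0.1],[-0.004,0.001,0,0,0,0,0.1],[-0.004,0.001,0,0,0,0,0.1],[-0.004,0.001,0,0,0,0,0.1],[-0.004,0.001,0,0,0,0,0.1],[0,0,0,0,0,0,0.1],[0,0,0,0,0,0,0.1]]}}

```text
t: 21.75
eef_pos: [0.4856, -0.0438, 0.0677]
tool_rot: [0.0, 0.995, -0.104, 0.002]
contact_force: [5.6, -4.1, 0.3]
gripper_width: 0.201
grasp_force: 60.0
```

Run:
```python
from station import bot
from h import *
s=bot.read_camera("side")["img"][:,:,::-1]
cv2.imwrite("pics/d2.png",cv2.resize(s[200:270,300:400],(800,560),interpolation=cv2.INTER_CUBIC))
a=s[200:270,300:400,::-1].astype(int);m=((a[...,0]-a[...,2]>80)&(a[...,0]-a[...,1]>55)).astype(np.uint8)
n,l,st,ce=cv2.connectedComponentsWithStats(m)
for i in range(1,n):
    if st[i,4]>8: print(st[i]+[300,200,0,0,0],ce[i].round(1))
l=np.array([.5505,-.057]);X=np.array([.978,-.2085]);Y=np.array([.2085,.978])
for xf in (-.010,-.005,0,.005,.02,.025):
  print(xf,proj("side",[np.r_[l+xf*X+.0095*Y,.0380],np.r_[l+xf*X+.0095*Y,.057]]).round(1).tolist())
```

```text
[367 224   4   4  13] [68.8 25.5]
[381 228   5  10  34] [83.2 32.3]
[321 236  20  10 118] [30.  40.6]
[345 241  20   6  79] [54.3 43.7]
[378 248   4   4  14] [79.6 49.7]
-0.01 [[322.1, 244.1], [322.1, 237.8]]
-0.005 [[320.3, 244.0], [320.4, 237.6]]
0 [[318.5, 243.9], [318.6, 237.5]]
0.005 [[316.8, 243.7], [316.8, 237.4]]
0.02 [[311.5, 243.3], [311.5, 236.9]]
0.025 [[309.8, 243.1], [309.8, 236.8]]
```

Call:
{"method": "jog_arm", "body": {"deltas": [[-0.003,0.0006,0,0,0,0,0.1],[0,0,-0.006,0,0,0,0.1],[0,0,-0.006,0,0,0,0.1],[0,0,-0.005,0,0,0,0.1],[0,0,-0.003,0,0,0,0.1],[0,0,0,0,0,0,0.1],[0,0,0,0,0,0,0.1]]}}

```text
t: 22.5
eef_pos: [0.4835, -0.0423, 0.0477]
tool_rot: [-0.0, 0.995, -0.104, 0.002]
contact_force: [6.2, -1.0, -0.4]
gripper_width: 0.197
grasp_force: 59.9
```

Call:
{"method": "jog_arm", "body": {"deltas": [[0,0,-0.0015,0,0,0,0.1],[0,0,-0.001,0,0,0,0.1],[0,0,0,0,0,0,0.3],[0,0,0,0,0,0,0.4],[0,0,0,0,0,0,0.4],[0,0,0.03,0,0,0,0.4],[0,0,0.04,0,0,0,0.4],[0,0,0.04,0,0,0,0.45],[0.0,0.04,0.01,0,0,0,0.5],[0,0.04,0,0,0,0,0.5]]}}

```text
t: 23.5
eef_pos: [0.4823, 0.0375, 0.1666]
tool_rot: [-0.0, 0.994, -0.106, 0.002]
contact_force: [-0.2, 0.4, 0.8]
gripper_width: 0.501
grasp_force: 0.0
```

Call:
{"method": "jog_arm", "body": {"deltas": [[0,0.04,0,0,0,0.1,0.5],[0,0.04,0,0,0,0.1,0.5],[0,0.04,0,0,0,0.1,0.5],[0,0.04,0,0,0,0.1,0.5],[0,0.03,0,0,0,0.1,0.5],[0,0,0,0,0,0,0.5]]}}

```text
t: 24.1
eef_pos: [0.4799, 0.2327, 0.1644]
tool_rot: [-0.001, 0.989, 0.15, -0.0]
contact_force: [-1.2, 0.2, 0.5]
gripper_width: 0.497
grasp_force: 0.0
```

Run:
```python
from station import bot
from h import *
o=bot.get_obs();print(o["eef_pos"],o["tool_rot"])
s=bot.read_camera("side")["img"][:,:,::-1];t=bot.read_camera("top")["img"][:,:,::-1]
a=cv2.resize(s[200:275,295:400],(560,400),interpolation=cv2.INTER_CUBIC)[:,:]
b=cv2.resize(t[213:313,305:405],(600,600),interpolation=cv2.INTER_CUBIC)
cc=cv2.resize(s[270:375,270:440],(200,124),interpolation=cv2.INTER_AREA)
a=cv2.resize(s[195:275,315-25:400],(200,150),interpolation=cv2.INTER_CUBIC)
im=np.zeros((600,800,3),np.uint8);im[:,:600]=b;im[:150,600:]=a;im[200:324,600:]=cc
cv2.imwrite("pics/c11.png",im)
cv2.imwrite("pics/s11.png",s)
```

```text
[0.47988508 0.23269637 0.16437005] [-1.40719484e-03  9.88673026e-01  1.50078435e-01 -3.61412382e-04]
```

View pics/c11.png

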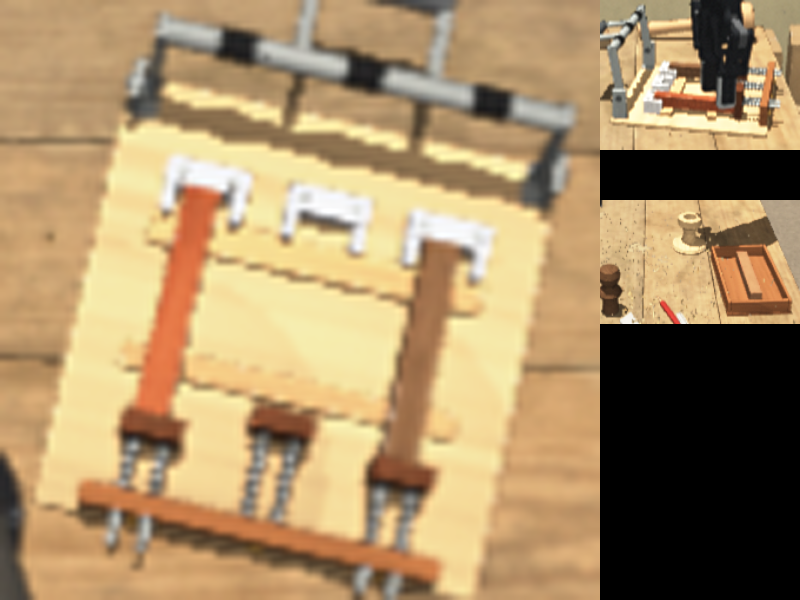

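Both blanks are seated against their stops, with their jaws pushed back and the middle lane empty. The cherry lies in the tray, and the bar stands open with its posts at (308,10) and (440,20). Now to close the bar.

Call:
{"method": "jog_arm", "body": {"deltas": [[0,-0.0375,0.002,0,0,0.106,0.5],[0,-0.0375,0.002,0,0,0.106,0.5],[0,-0.0375,0.002,0,0,0.106,0.5],[0,-0.0375,0.002,0,0,0.106,0.5],[0,-0.0375,0.002,0,0,0.106,0.5],[0,-0.0375,0.002,0,0,0.106,0.5],[0,-0.0375,0.002,0,0,0.106,0.5],[0,-0.0375,0.002,0,0,0.106,0.5],[0,-0.0375,0.002,0,0,0.106,0.5],[0,-0.0375,0.002,0,0,0.106,0.5]], "newtons": 30}}

```text
t: 25.2
eef_pos: [0.4797, -0.1506, 0.1844]
tool_rot: [-0.0, 0.78, 0.626, -0.001]
contact_force: [0.5, 0.4, -0.7]
gripper_width: 0.499
grasp_force: 0.0
```

Call:
{"method": "jog_arm", "body": {"deltas": [[0.032,0,0,0,0,0,0.5],[0.032,0,0,0,0,0,0.5],[0.032,0,0,0,0,0,0.5],[0.032,0,0,0,0,0,0.5],[0.032,0,0,0,0,0,0.5],[0,0,0,0,0,0,0.5],[0,0,0,0,0,0,0.5]]}}

```text
t: 25.9
eef_pos: [0.6402, -0.1487, 0.1836]
tool_rot: [-0.001, 0.781, 0.625, -0.001]
contact_force: [-0.6, -0.8, -0.5]
gripper_width: 0.496
grasp_force: 0.0
```

Call:
{"method": "jog_arm", "body": {"deltas": [[0.001,0.006,0,0,0,0,0.42],[0,0,-0.03,0,0,0,0.42],[0,0,-0.02,0,0,0,0.42],[0,0,-0.015,0,0,0,0.42],[0,0,-0.0136,0,0,0,0.42],[0,0,0,0,0,0,0.42],[0,0,0,0,0,0,0.42]]}}

```text
t: 26.6
eef_pos: [0.6426, -0.1416, 0.1064]
tool_rot: [0.0, 0.78, 0.626, 0.0]
contact_force: [0.4, 1.2, 0.8]
gripper_width: 0.419
grasp_force: 0.0
```

Call:
{"method": "jog_arm", "body": {"deltas": [[0,0,0.003,0,0,0,0.3],[0,0,0,0,0,0,0.3],[-0.0078,0.0017,0.0085,0,0,0,0.3],[-0.0086,0.0018,0.0072,0,0,0,0.3],[-0.0093,0.002,0.005,0,0,0,0.3],[-0.0098,0.0021,0.0038,0,0,0,0.3],[-0.0103,0.0022,0.0025,0,0,0,0.3],[-0.0105,0.0022,0.0012,0,0,0,0.3],[0,0,0,0,0,0,0.3]]}}

```text
t: 27.5
eef_pos: [0.5833, -0.1291, 0.1368]
tool_rot: [-0.001, 0.78, 0.626, -0.001]
contact_force: [-0.0, 1.5, -0.5]
gripper_width: 0.298
grasp_force: 0.0
```

Call:
{"method": "jog_arm", "body": {"deltas": [[-0.0105,0.0022,0,0,0,0,0.3],[-0.0104,0.0022,-0.0015,0,0,0,0.3],[-0.0102,0.0022,-0.0028,0,0,0,0.3],[-0.0098,0.0021,-0.0041,0,0,0,0.3],[-0.0091,0.0019,-0.0052,0,0,0,0.3],[-0.0084,0.0018,-0.0064,0,0,0,0.3],[-0.0076,0.0016,-0.0075,0,0,0,0.3],[-0.0067,0.0014,-0.0083,0,0,0,0.3],[0,0,0,0,0,0,0.3],[0,0,0,0,0,0,0.3]]}}

```text
t: 28.5
eef_pos: [0.5138, -0.1141, 0.1013]
tool_rot: [0.0, 0.78, 0.626, 0.0]
contact_force: [1.3, -0.2, -0.0]
gripper_width: 0.301
grasp_force: 0.0
```

Run:
```python
from station import bot
from h import *
s=bot.read_camera("side")["img"][:,:,::-1]; r=cv2.imread("pics/side0.png")
# similarity of press bar/arm region with the start picture (bar down)
for n,(x0,y0,x1,y1) in {"arm":(300,240,335,262),"bar":(322,225,340,248),"openbar":(296,195,312,225)}.items():
    o=cv2.imread("pics/s11.png")
    f=lambda a,b:np.abs(a[y0:y1,x0:x1].astype(int)-b[y0:y1,x0:x1]).mean().round(1)
    print(n,"vs down",f(s,r),"vs open",f(s,o))
```

```text
arm vs down 8.2 vs open 32.6
bar vs down 24.1 vs open 46.5
openbar vs down 1.0 vs open 25.0
```

Call:
{"method": "jog_arm", "body": {"deltas": [[-0.003,0,0,0,0,0,0.45],[0,0,0,0,0,0,0.45],[0,0,0.03,0,0,0,0.45],[0,0,0.04,0,0,0,0.45],[0,0,0.04,0,0,0,0.45],[0,0.04,0.03,0,0,0,0.45],[0,0.045,0,0,0,0,0.45],[0,0.045,0,0,0,0,0.45],[0,0.045,0,0,0,0,0.45],[0,0.045,0,0,0,0,0.45]]}}

```text
t: 29.55
eef_pos: [0.5104, 0.1075, 0.242]
tool_rot: [0.0, 0.78, 0.625, 0.0]
contact_force: [0.8, 0.5, -0.2]
gripper_width: 0.45
grasp_force: 0.0
```

Call:
{"method": "jog_arm", "body": {"deltas": [[-0.02,0.045,0.03,0,0,0,0.45],[-0.02,0.045,0.03,0,0,0,0.45],[-0.02,0.045,0.03,0,0,0,0.45],[0,0,0,0,0,0,0.45],[0,0,0,0,0,0,0.45]]}}

```text
t: 30.05
eef_pos: [0.4583, 0.224, 0.3203]
tool_rot: [0.0, 0.779, 0.627, 0.001]
contact_force: [0.7, -0.3, -0.1]
gripper_width: 0.447
grasp_force: 0.0
```

Run:
```python
from station import bot
from h import *
o=bot.get_obs();print(o["eef_pos"],o["contact_force"])
t=bot.read_camera("top")["img"][:,:,::-1];r=cv2.imread("pics/top0.png")
s=bot.read_camera("side")["img"][:,:,::-1];rs=cv2.imread("pics/side0.png");so=cv2.imread("pics/s11.png")
d=lambda a,b,x0,y0,x1,y1:np.abs(a[y0:y1,x0:x1].astype(int)-b[y0:y1,x0:x1]).mean().round(1)
print("top bar region vs down",d(t,r,345,245,375,260),d(t,r,322,222,332,255),d(t,r,390,238,402,268))
print("side handle vs down",d(s,rs,326,210,342,235), "arm",d(s,rs,296,240,335,262))
# sub-pixel shift of handle between start and now, in both views
for n,a,b,(x0,y0,x1,y1) in(("top",t,r,(343,244,377,262)),("side",s,rs,(325,208,342,226)),("side arm",s,rs,(298,238,330,254))):
    g=lambda i:cv2.cvtColor(i[y0:y1,x0:x1],cv2.COLOR_BGR2GRAY).astype(np.float32)
    w=cv2.createHanningWindow((x1-x0,y1-y0),cv2.CV_32F);print(n,cv2.phaseCorrelate(g(b),g(a),w))
# padauk, tray extents in the top view
a=t[218:318,305:405,::-1].astype(int);m=(a[...,0]-a[...,2]>90)&(a[...,0]-a[...,1]>65)
q,l,st,ce=cv2.connectedComponentsWithStats(m.astype(np.uint8));print(st[st[:,4]>20])
```

```text
[0.45827464 0.22397931 0.32031237] [ 0.65748503 -0.27209763 -0.10349719]
top bar region vs down 6.5 2.2 2.3
side handle vs down 15.1 arm 7.4
top ((-0.02825765031986549, -0.15013144231760123), 1.049772791656447)
side ((-0.0705141775502085, 0.03901533014223091), 1.1497049596574571)
side arm ((-0.09730957525813722, -0.08406493386219438), 1.1877630609087646)
[[   0    0  100  100 9627]
 [  30   26    7    5   26]
 [  22   36   12   28  165]
 [  13   75   60   16  182]]
```

The bar lies where it did at the start, to within 0.15 px, and the arm is clear. I'll hand in.

```bash
python3 -c "
from station import bot
print(bot.hand_in())"
```

```text
the job is handed in; nothing more can be done
None
```

I handed the job in at about 30 s; no verdict was returned. The cherry lies in the tray, the padauk is in lane 0 and the walnut in lane 2 (no maple was found today), and the bar is down on both with the arm clear. I did not look at the walnut again after closing the bar.

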